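Load the mould block and latch the chip guard's gate

TASK

Load the loose stepped aluminium mould block into the rimmed nest inside the chip guard, flat on the nest's floor with its stepped side up, and let go of it. Then push the guard's open gate fully shut, without slamming it, so that its sprung latch rides over the strike pin, snaps in behind it and holds the gate. Leave the other tools on the bench where they are.

Things in the scene. Friction and masses are not known exactly. Their poses are not given: they have to be found in the camera images.
- block_center (a point): centre (half-way up) of the loose aluminium mould block: 100 mm long (its x), 50 mm wide (its y), 60 mm high (its z, up), about 0.7 kg. Long sides flat; top stepped: the middle 60 mm of the length is 60 mm high, both ends 45 mm; dark holes in the top. It stands on the bench at the robot's right, 25 mm or more free all round. Either way round along its length is the same
- guard: chip guard, a low open-topped pen fixed to the bench: base 270 x 270 mm, sheet walls up to 90 mm above the bench, firm. Origin: centre of its underside, z up. The gate closes its -y side; the gate's hinge is at the +x end of that side, the latch at the -x end, towards the robot
- nest (a point): centre of the nest's flat floor, in the middle of the guard, 16 mm above the bench; axes as the guard's. The nest is a dark steel tray: floor 140 mm along x by 90 mm along y, inside a rim 8 mm high and 10 mm wide
- gate_hinge (a point): point on the gate's upright hinge axis, 55 mm above the bench; axes parallel to the guard's (they do not turn with the gate). In the guard's axes it lies 125 mm in +x and 128 mm in -y from the nest's centre
- gate (a joint): gate angle, rad: 0 shut (firm stop), grows as it opens outward. At 0 the gate runs from the hinge along the guard's -x; seen from above it opens counter-clockwise, its free edge moving towards the guard's -y. Starts 0.55 to 1.0 open. Unless latched it creeps open (weak hinge spring). The bevel meets the pin at about 0.1; from there to 0 it takes some 4 to 10 N. Latched, it rests under 0.02
- gate_face (a point): point on the gate's flat outer face, the side to push, 155 mm from the hinge axis, 55 mm above the bench; its x axis runs along the gate to the hinge, its -y axis out of the outer face. The gate: aluminium panel, 220 mm from hinge to free edge, 8 mm thick (hinge axis in its mid-plane), 16 to 91 mm above the bench; latch case on the last 35 mm, 7 mm proud of the face
- bolt (a joint): how far the sprung latch bolt is pushed into the gate, m: 0 fully out, 0.011 fully in. The strike pin pushes it in by about 8 mm as the gate is shut; then it springs out behind the pin (3.6 N when out, 7 N pushed in). Its bevel faces the guard, its square back faces out; a small black knob on it rises to 102 mm above the bench
- strike_pin (a point): the fixed upright strike pin, 8 mm in diameter, top 86 mm above the bench, on the guard's post at the latch end, 227 mm from the hinge axis; this point is on its axis at the bolt's height, 64 mm above the bench
- oil_bottle: grey plastic oil bottle with black cap, 60 mm across, 150 mm tall, standing to the robot's left, beside the guard; origin at the centre of its underside. A bystander, leave it
- hammer: hammer lying at the far right; origin under its middle. A bystander, leave it
- file: flat file with a round wooden handle, 230 mm long, 22 mm high, lying near the robot on its right; its own x axis runs along it. A bystander, leave it
- round_stock: upright short brass bar, 60 mm across, 70 mm tall, to the right; origin at the centre of its underside. A bystander, leave it
There are look-alikes about, which are no part of the job. What is shaped like the part that bears block_center but blue is not meant.

How it is judged:
By the outcome, as a careful person would: the job done as asked, in the order asked, and still so for the second after the job is handed in, with the robot touching nothing.
It also fails if it takes over 64 s, if anything falls off the work surface, if the arm or the gripper's body presses on something with over 40 N, if the wrist force passes 120 N, or if a joint passes its speed limit or range.

ROBOT

A 6-joint arm with a two-finger parallel gripper is mounted at the origin on the work surface. World frame = base frame: x ahead of the robot, y to its left, z up, the work surface at z = 0. Lengths are in mm, angles in rad, forces in N, time in s.
With the tool pointing down it reaches from about 350 to 875 mm from the base axis. Payload 4.2 kg.
Tool frame: the origin (TCP) lies at the very end of the fingers, on their centre line; the grasp point (between the pads) lies 19 mm behind it; z points along the fingers, y is the line along which they close (so a half turn about z gives the same grasp; the last joint's range is limited). The gripper opens to 85 mm and grips with 20 to 120 N. Pads are 22 mm wide; open, the fingers measure 114 mm over their backs; the gripper's body (76 mm by 85 mm) begins 54 mm behind the grasp point. The pads swing forward as they close: fully open they stand 13 mm farther back than shut.
Start: joints at [-1.034, 0.385, 0.008, 0, -1.194, -0.259], TCP at [171.417, -601.012, 196.812] pointing down, gripper open.
Joint ranges: [-3.14, 3.14], [-1.21, 2.06], [-1.07, 1.41], [-3.16, 2.05], [-2.99, -0.16], [-3.1, 3.1]. Speed limits (rad/s): [2.79, 2.79, 3.14, 3.14, 3.14, 3.14].

INTERFACE

Orientations are given as a unit quaternion [x, y, z, w].
In Python, from bench import arm, optics gives the robot as it stands. The module is installed in compiled form; this text tells all that it offers.
- The arm moves only by the tool step_arm, never from a script. Its argument "motion" is a list of rows, each an object with "dr": the turn, a rotation vector about the tool's x, y, z in units of 8 degrees (1.0 is 8 degrees), a list of three; "slide": the shift along the tool's x, y, z in mm, a list of three; "jaw": the finger opening in mm, from 0 to 85.4. A call has exactly 8 rows; each row is the pose to reach, as a shift and turn from the pose commanded when the call began, along the tool's axes at that moment; what a row does not reach only later rows make up. A row lasts 1/8 s, in which the tool goes at most 62.5 mm and 10.7 degrees, less where a joint would pass 70% of its speed; a pose out of reach is approached as far as the arm can. A call with a gripper value outside its range is refused whole. The fingers move at their own pace and stop on an object; the grip force is fixed at half the most. Time passes only in rows, so rows that repeat a pose let the fingers close, or fill a call up. It gives the time, the measured TCP pose, the force, the opening and the grip force at its end, in the units of the state.
- arm.read_state(): the state, without advancing time (a new reading comes with each control period).
- optics.get_image(name): name is "scene" or "top" or "wrist"; returns the picture (480x640x3 uint8, blue, green, red); there is no depth.
- optics.camera_info(name): a dict with "camera_matrix" (3x3 intrinsics, pixels), "view" (4x4, takes a point from world to camera coordinates); the wrist camera has in their place "T_tool_cam" (4x4, takes a point from camera to tool coordinates, whose origin is the TCP and whose axes are the flange's). Camera axes: x right, y up, looking along -z (the intrinsics and any distortion apply to the point x, -y, -z); pixel columns grow to the right and rows downward; lengths in mm; the calibration is good to about 2 mm. A picture is of the moment at which its call begins: read the wrist's pose just before it. camera_info takes no time and is no camera call.
- arm.job_done(): hands the job in; it is judged then, once.
The state is a dict: "clock": time; "joints": joint angles; "joint_vel": joint speeds; "joint_efforts": joint torques, N m; "position": TCP position; "ee_rot": TCP orientation; "contact_force": force on the tool from outside, world axes, zero at the start; "wrist_torque": the same for the moment, N m; "gripper_width": finger opening in mm; "grasp_force": force on a finger pad.
Only numpy, scipy, OpenCV 4.12 (cv2) and the standard library are available. Lean on these libraries where they do the work, as an engineer would, in place of code of your own. Each camera call takes 0.05 s, during which the arm holds its last target. There are 200 camera calls.

## Working session

There is one attempt and no reset: what is moved stays moved. The work goes in short steps, Python scripts to look and compute and a tool call to move; the robot and the scene stay as the last step left them, time stands still between calls to the robot, and variables do not carry over. Pictures are saved under pics/ and viewed, at most 10 in all, crops included, and the job is handed in when it is done.

Besides the shell and the picture viewer there is one more tool, called after "Emit:" as name([rows], argument=value, ...), one row to a line, values as JSON. step_arm: Moves the arm, as the interface text tells. Its arguments: {"type":"object","properties":{"motion":{"type":"array","items":{"type":"object","properties":{"dr":{"type":"array","items":{"type":"number"}},"slide":{"type":"array","items":{"type":"number"}},"jaw":{"type":"number"}}}}},"required":["motion"]}

```bash
mkdir -p pics; python3 - <<'E'
from bench import arm, optics
import cv2, numpy as np
np.set_printoptions(precision=4,suppress=True)
s=arm.read_state();print(s['position'],s['ee_rot'],s['gripper_width'],s['clock'])
for n in ("top","scene"):
    cv2.imwrite(f"pics/{n}0.png",optics.get_image(n))
for n in ("top","scene","wrist"):print(n,optics.camera_info(n))
E
```

```text
[ 171.2445 -600.4042  195.7351] [-0.1384  0.9904  0.0011 -0.0002] 85.25059819841937 0.0
top {'camera_matrix': array([[555.887 ,   0.    , 321.9883],
       [  0.    , 555.887 , 239.4468],
       [  0.    ,   0.    ,   1.    ]]), 'view': array([[    0.0154,    -0.9997,     0.0188,   -50.4375],
       [    0.9922,     0.0176,     0.1232,  -460.3975],
       [   -0.1235,     0.0167,     0.9922, -1521.3177],
       [    0.    ,     0.    ,     0.    ,     1.    ]])}
scene {'camera_matrix': array([[545.0315,   0.    , 320.1344],
       [  0.    , 545.0315, 236.5756],
       [  0.    ,   0.    ,   1.    ]]), 'view': array([[   -0.8356,     0.5494,     0.0029,   415.269 ],
       [   -0.4716,    -0.7199,     0.5093,   177.0101],
       [    0.2819,     0.4241,     0.8606, -1553.1169],
       [    0.    ,     0.    ,     0.    ,     1.    ]])}
wrist {'camera_matrix': array([[377.8874,   0.    , 318.8556],
       [  0.    , 377.8874, 238.1594],
       [  0.    ,   0.    ,   1.    ]]), 'T_tool_cam': array([[   0.0002,    0.9585,    0.2851,   72.9719],
       [   1.    ,    0.0001,   -0.0008,   -0.5573],
       [  -0.0008,    0.2851,   -0.9585, -177.3905],
       [   0.    ,    0.    ,    0.    ,    1.    ]])}
```

View pics/top0.png

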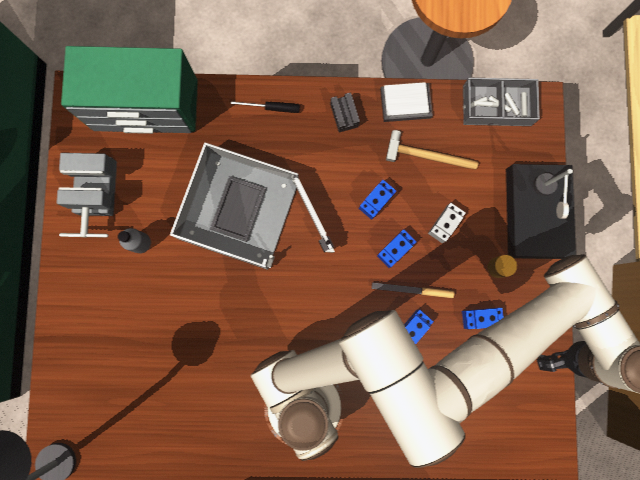

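View pics/scene0.png

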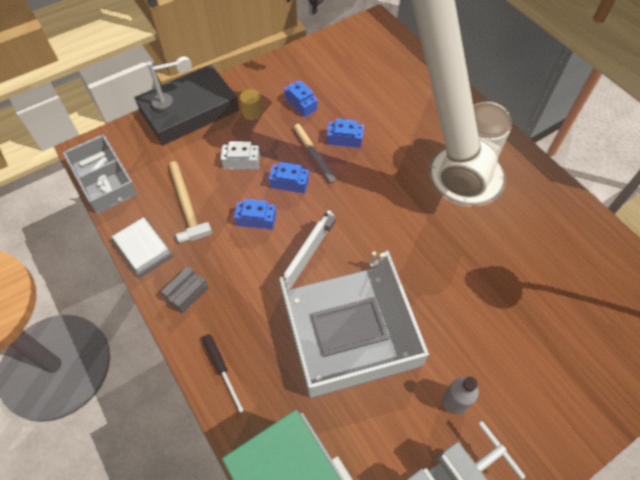

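The top view shows the aluminium block at about (447,221) and the nest at about (240,207). The gate hinge is near (297,178), its free edge near (328,250), and the strike post near (267,263).

```bash
cat > h.py <<'E'
from bench import arm, optics
import cv2, numpy as np
from scipy.spatial.transform import Rotation as R
np.set_printoptions(precision=3,suppress=True)
def cam(name,st=None):
    i=optics.camera_info(name);K=i['camera_matrix']
    if name=='wrist':
        T=np.eye(4);T[:3,:3]=R.from_quat(st['ee_rot']).as_matrix();T[:3,3]=st['position']
        return K,T@i['T_tool_cam']
    return K,np.linalg.inv(i['view'])
def onplane(c,px,z):
    K,T=c;px=np.atleast_2d(np.array(px,float))
    d=np.c_[(px[:,0]-K[0,2])/K[0,0],-(px[:,1]-K[1,2])/K[1,1],-np.ones(len(px))]@T[:3,:3].T
    o=T[:3,3];return o+d*((z-o[2])/d[:,2])[:,None]
def proj(c,P):
    K,T=c;p=(np.atleast_2d(P)-T[:3,3])@T[:3,:3]
    return np.c_[K[0,0]*p[:,0]/-p[:,2]+K[0,2],-K[1,1]*p[:,1]/-p[:,2]+K[1,2]]
def frame(p,q):return (np.array(p)-np.array(q))
def totool(st,P):return R.from_quat(st['ee_rot']).inv().apply(np.atleast_2d(P)-st['position'])
E
python3 - <<'E'
from h import *
im=cv2.imread('pics/top0.png');c=cam('top');hsv=cv2.cvtColor(im,cv2.COLOR_BGR2HSV)
# block: low sat, bright
m=((hsv[...,1]<60)&(hsv[...,2]>110)).astype(np.uint8)
w=np.zeros_like(m);w[195:250,420:475]=m[195:250,420:475]
w=cv2.morphologyEx(w,cv2.MORPH_CLOSE,np.ones((5,5)))
cs=max(cv2.findContours(w,0,2)[0],key=cv2.contourArea);r=cv2.minAreaRect(cs);print('block',r)
P=onplane(c,cv2.boxPoints(r),52);print(P.mean(0));print(P)
g=im[150:270,175:300].max(2);w=np.zeros_like(m);w[170:245,205:275]=(im[170:245,205:275].max(2)<105)
w=cv2.morphologyEx(w,cv2.MORPH_OPEN,np.ones((3,3)))
cs=max(cv2.findContours(w,0,2)[0],key=cv2.contourArea);r=cv2.minAreaRect(cs);print('nest',r)
P=onplane(c,cv2.boxPoints(r),22);print(P.mean(0));print(P)
print('hinge,free,latchpost,farcorners',onplane(c,[[297,178],[328,250],[267,265],[173,235],[206,144]],90))
crop=lambda a:cv2.resize(a,None,fx=4,fy=4,interpolation=cv2.INTER_CUBIC)
cv2.imwrite('pics/guard0.png',crop(im[135:280,165:345]))
E
```

```text
block ((447.14190673828125, 223.1013641357422), (19.645851135253906, 38.82671356201172), 35.53767776489258)
[ 510.236 -388.376   52.   ]
[[ 480.887 -334.471   52.   ]
 [ 570.763 -398.224   52.   ]
 [ 539.371 -442.391   52.   ]
 [ 449.922 -378.419   52.   ]]
nest ((238.4234161376953, 208.17764282226562), (40.73683547973633, 58.35407257080078), 19.746837615966797)
[547.025 193.4    22.   ]
[[486.582 272.508  22.   ]
 [644.721 223.175  22.   ]
 [607.086 113.628  22.   ]
 [449.711 164.287  22.   ]]
hinge,free,latchpost,farcorners [[620.338  28.599  90.   ]
 [425.439 -58.285  90.   ]
 [382.545 103.326  90.   ]
 [458.477 355.8    90.   ]
 [710.074 278.383  90.   ]]
```

View pics/guard0.png

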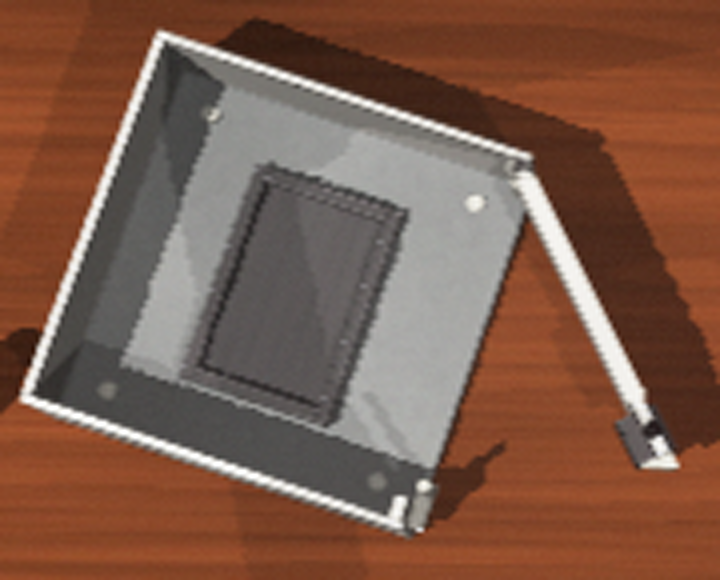

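```bash
cat >> h.py <<'E'
def plan(P,yaw_y,st=None):
    """slide & dr to pointing-down pose with tool y at world angle yaw_y (deg)"""
    st=st or arm.read_state()
    a=np.deg2rad(yaw_y);y=np.array([np.cos(a),np.sin(a),0]);z=np.array([0,0,-1.])
    Rt=np.c_[np.cross(y,z),y,z];R0=R.from_quat(st['ee_rot'])
    dr=np.rad2deg((R0.inv()*R.from_matrix(Rt)).as_rotvec())/8
    print('slide',totool(st,P)[0],'dr',dr,'clock',st['clock'],'j',np.array(st['joints']))
E
python3 - <<'E'
from h import *
c=cam('top')
q=np.array([[160,33],[25,400],[410,530],[532,157]])/4+[165,135]
Q=onplane(c,q,90);print(Q,Q.mean(0))
for a,b in((1,0),(2,3),(2,1),(3,0)):
    d=Q[b]-Q[a];print(np.linalg.norm(d),np.rad2deg(np.arctan2(d[1],d[0])))
plan([510,-388,190],54.6)
E
```

```text
[[712.12  281.184  90.   ]
 [458.394 360.444  90.   ]
 [375.916 101.817  90.   ]
 [630.794  26.104  90.   ]] [544.306 192.387  90.   ]
265.8173762098307 -17.348003985505617
265.8861941493849 -16.54437602218767
271.46050169559476 72.31199516167122
267.73112973285913 72.316389691373
slide [-383.991  111.465    6.012] dr [ 0.013 -0.007  6.413] clock 0.1 j [-1.034  0.385  0.007 -0.    -1.194 -0.259]
```

Emit:
step_arm([
  {"dr": [0, 0, 0.9], "slide": [-55, 16, 1], "jaw": 70},
  {"dr": [0, 0, 1.8], "slide": [-110, 32, 2], "jaw": 70},
  {"dr": [0, 0, 2.7], "slide": [-165, 48, 3], "jaw": 70},
  {"dr": [0, 0, 3.6], "slide": [-220, 64, 4], "jaw": 70},
  {"dr": [0, 0, 4.5], "slide": [-275, 80, 5], "jaw": 70},
  {"dr": [0, 0, 5.4], "slide": [-330, 96, 6], "jaw": 70},
  {"dr": [0, 0, 6.4], "slide": [-384, 111, 6], "jaw": 70},
  {"dr": [0, 0, 6.4], "slide": [-384, 111, 6], "jaw": 70},
])

```text
clock: 1.1
position: [513.0, -386.5, 189.5]
ee_rot: [0.301, 0.954, 0.0, -0.001]
contact_force: [-0.1, -0.3, -0.3]
gripper_width: 69.8
grasp_force: 0.0
```

```bash
python3 - <<'E'
from h import *
st=arm.read_state();im=optics.get_image('wrist');c=cam('wrist',st)
print(st['position'],st['ee_rot'],st['clock'],st['contact_force'])
print(proj(c,[510,-388,60]))
cv2.imwrite('pics/w1.png',im)
E
```

```text
[ 512.967 -386.472  189.524] [ 0.301  0.954  0.    -0.001] 1.1 [-0.145 -0.253 -0.299]
[[315.903 215.016]]
```

View pics/w1.png

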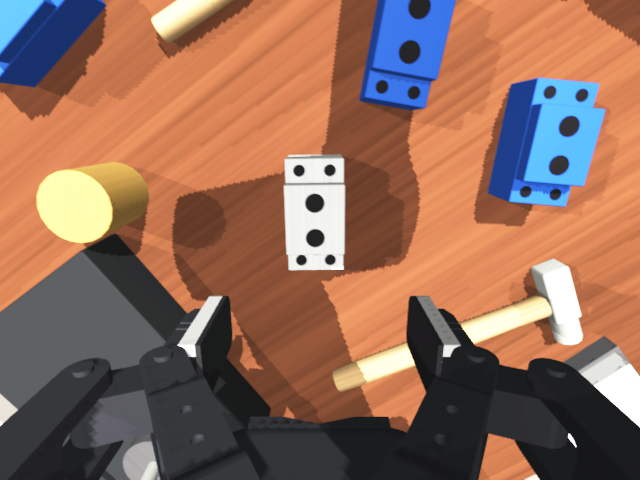

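The wrist view shows the block's raised top at about (284–345, 184–255), almost square to the tool. The other wares are well clear of the fingers.

```bash
python3 - <<'E'
from h import *
im=cv2.imread('pics/w1.png')
import json
st=arm.read_state();c=cam('wrist',st)
hsv=cv2.cvtColor(im,cv2.COLOR_BGR2HSV)
m=((hsv[...,1]<40)&(hsv[...,2]>120)).astype(np.uint8);w=np.zeros_like(m);w[140:285,265:370]=m[140:285,265:370]
w=cv2.morphologyEx(w,cv2.MORPH_CLOSE,np.ones((15,15)))
w[:187]=0;w[252:]=0   # mid step only: long sides
xs=np.array([[y,np.where(w[y])[0].min(),np.where(w[y])[0].max()] for y in range(190,250)])
for k in(1,2):
    f=np.polyfit(xs[:,0],xs[:,k],1);p=np.array([[np.polyval(f,y),y] for y in(184,254)]);P=onplane(c,p,60)
    d=P[0]-P[1];print(p,P,np.linalg.norm(d),np.rad2deg(np.arctan2(d[1],d[0])))
    if k==1:A=P
print('width',np.linalg.norm((A-P).mean(0)),'ctr',(A+P).mean(0)/2)
plan(list(((A+P).mean(0)/2)[:2])+[27],54.6)
E
```

```text
[[283.558 184.   ]
 [286.401 254.   ]] [[ 472.053 -395.652   60.   ]
 [ 521.724 -429.484   60.   ]] 60.098367132188024 145.7404391336594
[[344. 184.]
 [344. 254.]] [[ 500.3   -355.423   60.   ]
 [ 550.132 -389.029   60.   ]] 60.10520435934227 146.00507825182828
width 49.29387847523774 ctr [ 511.052 -392.397   60.   ]
slide [ -2.935  -4.151 162.705] dr [-0.001 -0.013  0.04 ] clock 1.15 j [-0.397  0.419  0.043 -0.    -1.197 -1.786]
```

Emit:
step_arm([
  {"dr": [0, 0, -0.12], "slide": [-3, -4, 30], "jaw": 70},
  {"dr": [0, 0, -0.12], "slide": [-3, -4, 70], "jaw": 70},
  {"dr": [0, 0, -0.12], "slide": [-3, -4, 110], "jaw": 70},
  {"dr": [0, 0, -0.12], "slide": [-3, -4, 140], "jaw": 70},
  {"dr": [0, 0, -0.12], "slide": [-3, -4, 162], "jaw": 70},
  {"dr": [0, 0, -0.12], "slide": [-3, -4, 162], "jaw": 70},
  {"dr": [0, 0, -0.12], "slide": [-3, -4, 162], "jaw": 45},
  {"dr": [0, 0, -0.12], "slide": [-3, -4, 162], "jaw": 40},
])

```text
clock: 2.15
position: [511.0, -394.6, 30.3]
ee_rot: [0.295, 0.955, -0.0, 0.001]
contact_force: [-0.3, 0.4, 0.2]
gripper_width: 40.1
grasp_force: 0.0
```

Emit:
step_arm([
  {"dr": [0, 0, 0], "slide": [0, 0, 0], "jaw": 40},
  {"dr": [0, 0, 0], "slide": [0, 0, 0], "jaw": 40},
  {"dr": [0, 0, 0], "slide": [0, 0, -20], "jaw": 40},
  {"dr": [0, 0, 0], "slide": [0, 0, -50], "jaw": 40},
  {"dr": [0, 0, 0], "slide": [0, 0, -90], "jaw": 40},
  {"dr": [0, 0, 0], "slide": [0, 0, -130], "jaw": 40},
  {"dr": [0, 0, 0], "slide": [0, 0, -150], "jaw": 40},
  {"dr": [0, 0, 0], "slide": [0, 0, -150], "jaw": 40},
])

```text
clock: 3.15
position: [511.3, -394.4, 181.0]
ee_rot: [0.295, 0.956, -0.0, 0.002]
contact_force: [-0.8, 0.8, -0.1]
gripper_width: 40.1
grasp_force: 0.0
```

```bash
python3 - <<'E'
from h import *
st=arm.read_state();print(st['position'],st['gripper_width'],st['grasp_force'],st['contact_force'])
plan([545,193,176],72.6)
E
```

```text
[ 511.344 -394.362  180.993] 40.052479132330184 0.0 [-0.815  0.803 -0.12 ]
slide [303.296 504.13    3.963] dr [-0.     0.033 -2.114] clock 3.15 j [-0.407  0.428  0.035  0.    -1.174 -1.763]
```

```bash
python3 - <<'E'
from h import *
im=optics.get_image('wrist');cv2.imwrite('pics/w2.png',im)
c=cam('wrist',arm.read_state());print(proj(c,[[511,-394.6,30],[511,-392,60],[511,-392,0]]))
E
```

```text
[[318.842 212.422]
 [321.542 218.837]
 [321.052 204.033]]
```

View pics/w2.png

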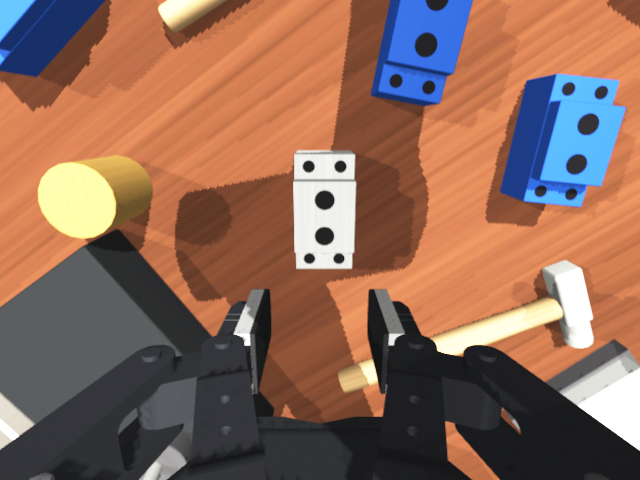

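The block still stands at (325,217), untouched, even though the jaws closed to 40 mm. I'll check where the fingertips really are relative to the TCP.

```bash
python3 - <<'E'
from h import *
st=arm.read_state();c=cam('wrist',st);Rt=R.from_quat(st['ee_rot'])
for z in(0,-10,-20,-30):print(z,proj(c,st['position']+Rt.apply([[x,y,z] for x in(-11,0,11) for y in(-20,20)])).tolist())
im=cv2.imread('pics/top0.png')
ct=cam('top');print(proj(ct,[[511,-392,60],[511,-392,0]]))
E
```

```text
0 [[280.9588410828519, 295.64621926298645], [358.9574963534009, 295.6459106954785], [280.34013461401463, 275.68880727270124], [359.61936590442605, 275.69009474016764], [279.70077241242495, 255.06511007405874], [360.30333040054114, 255.0681012018606]]
-10 [[278.99370639435597, 304.47617067657444], [361.0516296840871, 304.4751128327408], [278.30826963057854, 283.61476922104805], [361.78473888491953, 283.615455317204], [277.59871644165986, 262.0193796675204], [362.5436396019709, 262.02193415008975]]
-20 [[276.81279039624576, 314.27569353532067], [363.3756888578871, 314.27371921742343], [276.0492233233972, 292.4269271233875], [364.19219902483815, 292.42686557103843], [275.2572610623413, 269.7656586321644], [365.03907044524834, 269.7676547885339]]
-30 [[274.378487712436, 325.2137602998219], [365.96974058135186, 325.2106575132674], [273.52263804918795, 302.2827093263819], [366.88474785275343, 302.28171299212374], [272.63303964220626, 278.4474175778667], [367.83583315545735, 278.4486978651861]]
[[449.188 222.34 ]
 [444.035 225.563]]
```

By parallax, the fingertips seem to sit about 40 mm above the nominal TCP, so they closed over the block's top. I'll descend to TCP z≈6 with the jaws open, which is safe either way, and check in a combined picture.

Emit:
step_arm([
  {"dr": [0, 0, 0], "slide": [0, -1, 0], "jaw": 70},
  {"dr": [0, 0, 0], "slide": [0, -1, 20], "jaw": 70},
  {"dr": [0, 0, 0], "slide": [0, 0, 60], "jaw": 70},
  {"dr": [0, 0, 0], "slide": [0, 1, 100], "jaw": 70},
  {"dr": [0, 0, 0], "slide": [0, 2, 135], "jaw": 70},
  {"dr": [0, 0, 0], "slide": [0, 2, 160], "jaw": 70},
  {"dr": [0, 0, 0], "slide": [0, 2, 173], "jaw": 70},
  {"dr": [0, 0, 0], "slide": [0, 2, 173], "jaw": 70},
])

```text
clock: 4.2
position: [510.7, -392.0, 4.4]
ee_rot: [0.295, 0.955, 0.0, -0.001]
contact_force: [-0.4, 0.3, 0.1]
gripper_width: 70.1
grasp_force: 0.0
```

```bash
python3 - <<'E'
from h import *
st=arm.read_state();print(st['position'],st['contact_force'])
w=optics.get_image('wrist');s=optics.get_image('scene');c=cam('scene');p=st['position']
print(proj(c,[p,p+[0,0,40]]));u,v=proj(c,p)[0].astype(int)
a=s[v-75:v+45,u-60:u+60];a=cv2.resize(a,(400,400),interpolation=cv2.INTER_CUBIC)
k=400/120;
for q in proj(c,[p,p+[0,0,40]]):cv2.circle(a,(int((q[0]-u+60)*k),int((q[1]-v+75)*k)),4,(0,0,255),1)
b=cv2.resize(w[140:480,120:520],(400,340));o=np.zeros((400,800,3),np.uint8);o[:,:400]=a;o[:340,400:]=b
cv2.imwrite('pics/c3.png',o)
E
```

```text
[ 510.68  -392.006    4.391] [-0.384  0.319  0.082]
[[241.488 160.068]
 [239.768 151.132]]
```

View pics/c3.png

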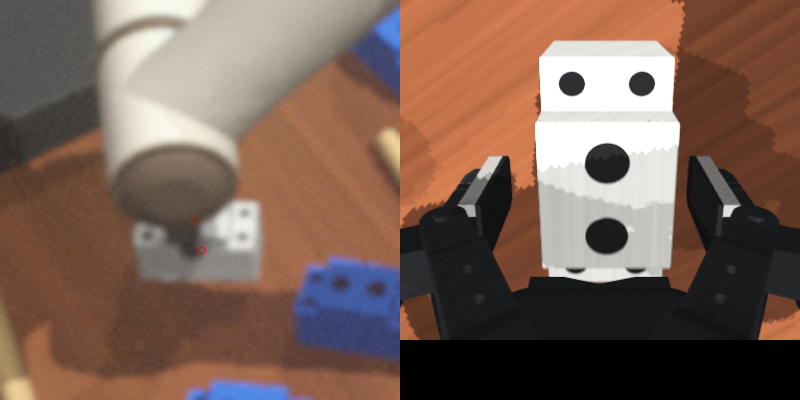

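The left crop shows a fingertip ending about half-way down the block's side, near (195,255). The right crop shows the fingers centred on both sides of the block. So the tips sit about 30 mm above the nominal TCP, this height gives a good grasp, and I'll close here.

Emit:
step_arm([
  {"dr": [0, 0, 0], "slide": [0, 0, 2], "jaw": 45},
  {"dr": [0, 0, 0], "slide": [0, 0, 2], "jaw": 40},
  {"dr": [0, 0, 0], "slide": [0, 0, 2], "jaw": 40},
  {"dr": [0, 0, 0], "slide": [0, 0, 2], "jaw": 40},
  {"dr": [0, 0, 0], "slide": [0, 0, 2], "jaw": 40},
  {"dr": [0, 0, 0], "slide": [0, 0, 2], "jaw": 40},
  {"dr": [0, 0, 0], "slide": [0, 0, 1], "jaw": 40},
  {"dr": [0, 0, 0], "slide": [0, 0, -10], "jaw": 40},
])

```text
clock: 5.3
position: [508.4, -390.8, 13.3]
ee_rot: [0.296, 0.955, 0.001, -0.004]
contact_force: [-0.8, 0.3, -6.8]
gripper_width: 48.7
grasp_force: 63.7
```

```bash
python3 - <<'E'
from h import *
st=arm.read_state();print(st['position'],st['gripper_width'],st['grasp_force'],st['contact_force'],st['wrist_torque'])
plan([545,193,156],72.6)
E
```

```text
[ 508.425 -390.818   13.335] 48.67678227174082 63.69791239500046 [-0.804  0.273 -6.785] [0.028 0.089 0.035]
slide [ 300.721  502.345 -140.537] dr [ 0.005 -0.057 -2.124] clock 5.3 j [-0.404  0.587 -0.155 -0.001 -0.836 -1.766]
```

Emit:
step_arm([
  {"dr": [0, 0, 0], "slide": [0, 0, -30], "jaw": 40},
  {"dr": [0, 0, 0], "slide": [0, 0, -70], "jaw": 40},
  {"dr": [0, 0, 0], "slide": [0, 0, -110], "jaw": 40},
  {"dr": [0, 0, -0.2], "slide": [13, 22, -140], "jaw": 40},
  {"dr": [0, 0, -0.4], "slide": [38, 62, -140], "jaw": 40},
  {"dr": [0, 0, -0.6], "slide": [64, 106, -140], "jaw": 40},
  {"dr": [0, 0, -0.8], "slide": [90, 150, -140], "jaw": 40},
  {"dr": [0, 0, -1.0], "slide": [116, 194, -140], "jaw": 40},
])

```text
clock: 6.3
position: [522.4, -165.3, 153.9]
ee_rot: [0.228, 0.974, -0.0, -0.003]
contact_force: [0.5, 0.4, -7.6]
gripper_width: 48.6
grasp_force: 64.2
```

```bash
python3 - <<'E'
from h import *
st=arm.read_state();print(st['position'],st['gripper_width'],st['grasp_force'],st['contact_force'],st['wrist_torque'])
plan([545,193,156],72.6)
E
```

```text
[ 522.357 -165.343  153.946] 48.585182892972185 64.20897088944912 [ 0.497  0.445 -7.553] [ 0.011 -0.216  0.001]
slide [138.845 331.127  -1.871] dr [-0.01  -0.041 -1.12 ] clock 6.3 j [-0.011  0.293 -0.242 -0.001 -1.041 -2.019]
```

Emit:
step_arm([
  {"dr": [0, 0, -0.2], "slide": [20, 48, -2], "jaw": 40},
  {"dr": [0, 0, -0.4], "slide": [42, 100, -2], "jaw": 40},
  {"dr": [0, 0, -0.6], "slide": [64, 152, -2], "jaw": 40},
  {"dr": [0, 0, -0.8], "slide": [86, 204, -2], "jaw": 40},
  {"dr": [0, 0, -0.9], "slide": [107, 254, -2], "jaw": 40},
  {"dr": [0, 0, -1.05], "slide": [126, 300, -2], "jaw": 40},
  {"dr": [0, 0, -1.12], "slide": [139, 331, -2], "jaw": 40},
  {"dr": [0, 0, -1.12], "slide": [139, 331, -2], "jaw": 40},
])

```text
clock: 7.3
position: [545.6, 192.6, 155.7]
ee_rot: [0.15, 0.989, -0.001, -0.002]
contact_force: [-0.4, -0.6, -7.2]
gripper_width: 49.0
grasp_force: 64.6
```

```bash
python3 - <<'E'
from h import *
st=arm.read_state();im=optics.get_image('wrist');c=cam('wrist',st);print(st['position'],st['ee_rot'],st['contact_force'])
cv2.imwrite('pics/w4.png',im);np.savez('w4.npz',q=st['ee_rot'],p=st['position'])
E
```

```text
[545.608 192.607 155.68 ] [ 0.15   0.989 -0.001 -0.002] [-0.423 -0.563 -7.234]
```

View pics/w4.png

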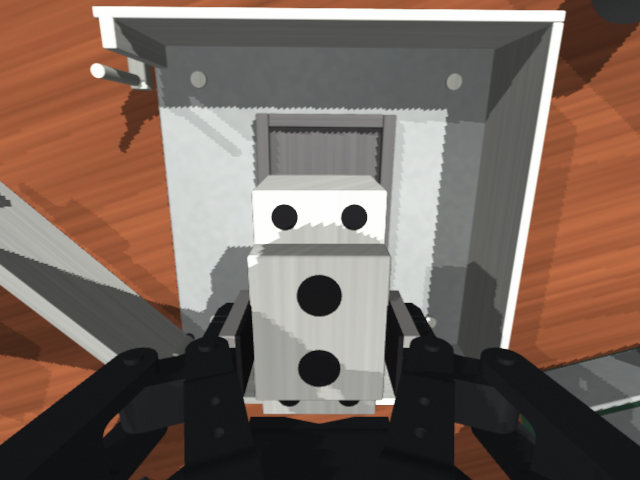

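The wrist view shows the nest's near end with outer rim corners at (256,114) and (396,114), the block held square above it, and the strike pin's top at (97,71).

```bash
python3 - <<'E'
from h import *
d=np.load('w4.npz');st=dict(ee_rot=d['q'],position=d['p']);c=cam('wrist',st)
P=onplane(c,[[256,114],[396,114]],24);print(P,np.linalg.norm(P[0]-P[1]))
e=P[1]-P[0];print('rim y dir',np.rad2deg(np.arctan2(e[1],e[0])))
a=np.deg2rad(-17.4);gx=np.array([np.cos(a),np.sin(a),0]);gy=np.array([-gx[1],gx[0],0])
print('nest',P.mean(0)+80*gx)
pin=onplane(c,[97,71],86)[0];n=P.mean(0)+80*gx;r=pin-n;print('pin',pin,'rel guard',r@gx,r@gy,'expected',125-227,-128)
# walls: far-left outer corner & right corner top z90
W=onplane(c,[[95,8],[563,13],[508,345]],90);print(W)
f=W[1]-W[0];print(np.rad2deg(np.arctan2(f[1],f[0])));f=W[2]-W[1];print(np.rad2deg(np.arctan2(f[1],f[0])))
# block in hand: mid-top corners
y=R.from_quat(st['ee_rot']).as_matrix()[:,1];print('tool y yaw',np.rad2deg(np.arctan2(y[1],y[0])))
B=onplane(c,[[248,252],[390,251],[382,400],[254,399]],213);print('block',B.mean(0),np.linalg.norm(B[1]-B[0]))
E
```

```text
[[452.5   169.259  24.   ]
 [484.776 273.295  24.   ]] 108.92689515122706
rim y dir 72.76406616463314
nest [544.977 197.354  24.   ]
pin [405.616  94.743  86.   ] rel guard -102.29943417245546 -139.58962953395914 expected -102 -128
[[376.396 110.628  90.   ]
 [458.072 364.76   90.   ]
 [663.214 299.979  90.   ]]
72.18306333876234
-17.525217399725744
tool y yaw 72.76013234483365
block [543.082 192.822 213.   ] 47.61545506836547
```

Emit:
step_arm([
  {"dr": [0, 0, 0], "slide": [0, 3, 15], "jaw": 40},
  {"dr": [0, 0, 0], "slide": [0, 3, 40], "jaw": 40},
  {"dr": [0, 0, 0], "slide": [0, 3, 70], "jaw": 40},
  {"dr": [0, 0, 0], "slide": [0, 3, 95], "jaw": 40},
  {"dr": [0, 0, 0], "slide": [0, 3, 115], "jaw": 40},
  {"dr": [0, 0, 0], "slide": [0, 3, 127], "jaw": 40},
  {"dr": [0, 0, 0], "slide": [0, 3, 132], "jaw": 40},
  {"dr": [0, 0, 0], "slide": [0, 3, 132], "jaw": 40},
])

```text
clock: 8.35
position: [548.4, 194.3, 25.9]
ee_rot: [0.151, 0.989, -0.0, 0.0]
contact_force: [0.4, -0.6, -6.7]
gripper_width: 48.6
grasp_force: 64.5
```

Emit:
step_arm([
  {"dr": [0, 0, 0], "slide": [0, 0, 0.5], "jaw": 40},
  {"dr": [0, 0, 0], "slide": [0, 0, 1], "jaw": 40},
  {"dr": [0, 0, 0], "slide": [0, 0, 1.5], "jaw": 40},
  {"dr": [0, 0, 0], "slide": [0, 0, 2], "jaw": 40},
  {"dr": [0, 0, 0], "slide": [0, 0, 2.5], "jaw": 40},
  {"dr": [0, 0, 0], "slide": [0, 0, 3], "jaw": 40},
  {"dr": [0, 0, 0], "slide": [0, 0, 3], "jaw": 40},
  {"dr": [0, 0, 0], "slide": [0, 0, 3], "jaw": 40},
])

```text
clock: 9.35
position: [548.2, 194.5, 22.8]
ee_rot: [0.151, 0.989, -0.0, -0.0]
contact_force: [0.0, 1.1, -7.5]
gripper_width: 48.8
grasp_force: 64.5
```

Emit:
step_arm([
  {"dr": [0, 0, 0], "slide": [1.5, 0, 0.4], "jaw": 40},
  {"dr": [0, 0, 0], "slide": [1.5, 0, 0.8], "jaw": 40},
  {"dr": [0, 0, 0], "slide": [1.5, 0, 1.2], "jaw": 40},
  {"dr": [0, 0, 0], "slide": [1.5, 0, 1.6], "jaw": 40},
  {"dr": [0, 0, 0], "slide": [1.5, 0, 2.0], "jaw": 40},
  {"dr": [0, 0, 0], "slide": [1.5, 0, 2.3], "jaw": 40},
  {"dr": [0, 0, 0], "slide": [1.5, 0, 2.5], "jaw": 40},
  {"dr": [0, 0, 0], "slide": [1.5, 0, 2.5], "jaw": 40},
])

```text
clock: 10.35
position: [546.6, 195.0, 21.6]
ee_rot: [0.151, 0.989, -0.0, 0.0]
contact_force: [-5.4, -0.4, 4.2]
gripper_width: 49.1
grasp_force: 65.9
```

Emit:
step_arm([
  {"dr": [0, 0, 0], "slide": [0, 0, 0], "jaw": 52},
  {"dr": [0, 0, 0], "slide": [0, 0, 0], "jaw": 58},
  {"dr": [0, 0, 0], "slide": [0, 0, 0], "jaw": 66},
  {"dr": [0, 0, 0], "slide": [0, 0, 0], "jaw": 70},
  {"dr": [0, 0, 0], "slide": [0, 0, -10], "jaw": 70},
  {"dr": [0, 0, 0], "slide": [0, 0, -40], "jaw": 70},
  {"dr": [0, 0, 0], "slide": [0, 0, -90], "jaw": 70},
  {"dr": [0, 0, 0], "slide": [0, 0, -140], "jaw": 70},
])

```text
clock: 11.35
position: [546.8, 194.8, 162.4]
ee_rot: [0.151, 0.989, 0.0, 0.0]
contact_force: [1.2, 0.6, 0.3]
gripper_width: 70.2
grasp_force: 0.0
```

```bash
python3 - <<'E'
from h import *
st=arm.read_state();im=optics.get_image('wrist');c=cam('wrist',st);print(st['position'],st['contact_force'])
t=optics.get_image('top');cv2.imwrite('pics/t5raw.png',t)
t=cv2.resize(t[135:280,165:345],(400,322),interpolation=cv2.INTER_CUBIC)
o=np.zeros((400,800,3),np.uint8);o[:300,:400]=cv2.resize(im,(400,300),interpolation=cv2.INTER_AREA);o[:322,400:]=t
cv2.imwrite('pics/w5.png',im);cv2.imwrite('pics/c5.png',o);np.savez('w5.npz',q=st['ee_rot'],p=st['position'])
E
```

```text
[546.759 194.84  162.424] [1.201 0.627 0.261]
```

View pics/c5.png

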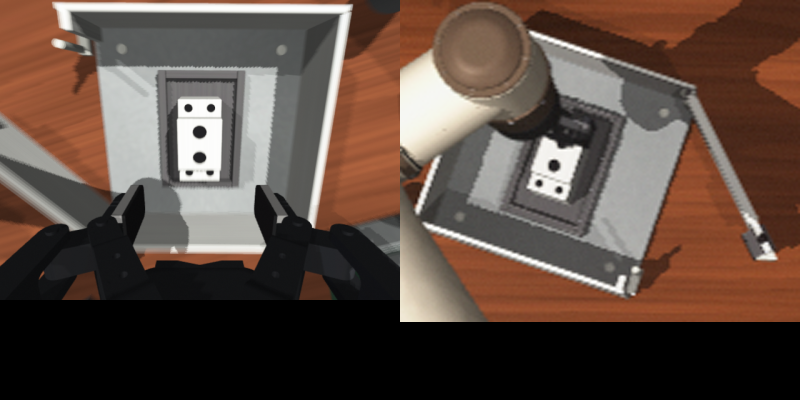

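The block lies flat inside the rim, with its top at about (200,140) in the left panel and its stepped side up. The gate in the right panel runs from (692,92) to about (757,225). Next I'll work out the gate angle and the approach.

```bash
cat >> h.py <<'E'
YAW=-17.5;nest=np.array([545,195.5,0])
_a=np.deg2rad(YAW);gx=np.array([np.cos(_a),np.sin(_a),0]);gy=np.array([-gx[1],gx[0],0])
hinge=nest+125*gx-128*gy
def push(th,r,off,z):
    """tool pos & tool-y yaw(deg): tool -x side toward gate outer face; off = tool axis to gate mid-plane"""
    Rz=R.from_euler('z',th);u=Rz.apply(-gx);n=Rz.apply(-gy)
    return hinge+r*u+n*off+[0,0,z],np.rad2deg(np.arctan2(n[1],n[0]))-90
E
python3 - <<'E'
from h import *
print('hinge',hinge)
c=cam('top');q=np.array([[692,92],[757,225]],float);q[:,0]-=400;q=q/2.222+[165,135]
P=onplane(c,q,91);d=P[1]-P[0];print(P);th=np.arctan2(d[1],d[0])-np.arctan2(-gx[1],-gx[0]);print('theta',th%(2*np.pi))
for e in P[1:]: 
    e=e-hinge;print('from hinge',(np.arctan2(e[1],e[0])-np.arctan2(-gx[1],-gx[0]))%(2*np.pi))
p,y=push(.74,145,60,160);print(p,y);plan(p,y)
E
```

```text
hinge [625.724  35.836   0.   ]
[[624.491  30.251  91.   ]
 [462.22  -51.484  91.   ]]
theta 0.7720342631831318
from hinge 0.7959501337304609
[519.463 -79.635 160.   ] -155.1011231603191
slide [ -52.257 -273.262    5.862] dr [ -0.051   0.121 -16.523] clock 11.45 j [ 0.621  0.331 -0.15   0.003 -1.076 -2.495]
```

Emit:
step_arm([
  {"dr": [0, 0, -1.3], "slide": [-5, -25, 0], "jaw": 50},
  {"dr": [0, 0, -2.6], "slide": [-12, -65, 0], "jaw": 20},
  {"dr": [0, 0, -3.9], "slide": [-20, -105, 0], "jaw": 0},
  {"dr": [0, 0, -5.2], "slide": [-28, -150, 0], "jaw": 0},
  {"dr": [0, 0, -6.5], "slide": [-36, -190, 0], "jaw": 0},
  {"dr": [0, 0, -7.8], "slide": [-44, -230, 0], "jaw": 0},
  {"dr": [0, 0, -9.1], "slide": [-50, -260, 0], "jaw": 0},
  {"dr": [0, 0, -10.4], "slide": [-52, -273, 0], "jaw": 0},
])

```text
clock: 12.45
position: [514.5, -82.7, 160.7]
ee_rot: [-0.545, 0.838, -0.0, 0.0]
contact_force: [0.7, -0.1, -0.8]
gripper_width: -0.1
grasp_force: 0.0
```

```bash
python3 - <<'E'
from h import *
p,y=push(.78,145,60,110);plan(p,y);print(arm.read_state()['position'])
E
```

```text
slide [-2.912 -9.208 50.677] dr [-0.004 -0.    -6.39 ] clock 12.45 j [ 0.152  0.239 -0.3    0.    -1.031 -0.57 ]
[514.541 -82.717 160.672]
```

Emit:
step_arm([
  {"dr": [0, 0, -1.3], "slide": [-3, -9, 0], "jaw": 0},
  {"dr": [0, 0, -2.6], "slide": [-3, -9, 10], "jaw": 0},
  {"dr": [0, 0, -3.9], "slide": [-3, -9, 30], "jaw": 0},
  {"dr": [0, 0, -5.2], "slide": [-3, -9, 50], "jaw": 0},
  {"dr": [0, 0, -6.4], "slide": [-3, -9, 80], "jaw": 0},
  {"dr": [0, 0, -6.4], "slide": [-3, -9, 110], "jaw": 0},
  {"dr": [0, 0, -6.4], "slide": [-3, -9, 126], "jaw": 0},
  {"dr": [0, 0, -6.4], "slide": [-3, -9, 126], "jaw": 0},
])

```text
clock: 13.45
position: [523.5, -82.2, 33.4]
ee_rot: [0.853, -0.522, -0.001, 0.001]
contact_force: [0.1, 0.4, 0.0]
gripper_width: -0.0
grasp_force: 0.0
```

```bash
python3 - <<'E'
from h import *
st=arm.read_state();print(st['position'],st['contact_force'])
w=optics.get_image('wrist');s=optics.get_image('scene');p=st['position'];c=cam('scene')
u,v=proj(c,p)[0].astype(int);print(u,v)
a=cv2.resize(s[v-70:v+70,u-70:u+70],(400,400),interpolation=cv2.INTER_CUBIC)
o=np.zeros((400,800,3),np.uint8);o[:300,:400]=cv2.resize(w,(400,300),interpolation=cv2.INTER_AREA);o[:,400:]=a
cv2.imwrite('pics/c6.png',o);cv2.imwrite('pics/w6.png',w)
P=[push(t,215,0,91)[0] for t in(.7,.78,.86)];print('free edge px by theta (half)',proj(cam('wrist',st),P)/1.6)
for t in(.78,):
  q,y=push(t,145,60,34);plan(q,y)
E
```

```text
[523.471 -82.214  33.404] [0.121 0.446 0.001]
294 234
free edge px by theta (half) [[303.165 310.614]
 [307.517 290.355]
 [309.962 268.753]]
slide [1.138 1.52  1.039] dr [-0.007 -0.005 -0.016] clock 13.55 j [ 0.151  0.406 -0.428  0.    -0.735  0.321]
```

View pics/c6.png

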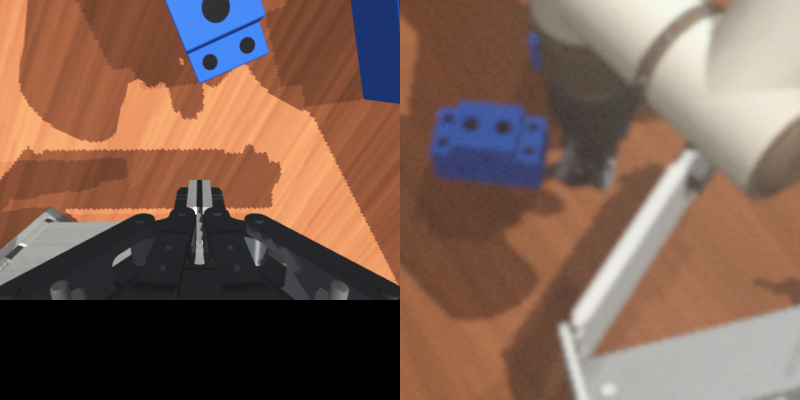

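The scene panel shows the gate from hinge (575,340) to latch (695,155), with the closed fingers at (590,180) on its outer side, about 60 mm off its face. The wrist panel shows nothing in the way.

```bash
cat > tab.py <<'E'
from h import *
import sys
def tab(rows,r=145,z=34):
    st=arm.read_state();R0=R.from_quat(st['ee_rot']);print('pos',st['position'],'F',st['contact_force'],'clk',st['clock'])
    Fg=st['contact_force'];y=R0.as_matrix()[:,0];print('force along tool x',Fg@y)
    for th,off in rows:
        P,yaw=push(th,r,off,z);a=np.deg2rad(yaw);yy=np.array([np.cos(a),np.sin(a),0]);zz=np.array([0,0,-1.])
        dr=np.rad2deg((R0.inv()*R.from_matrix(np.c_[np.cross(yy,zz),yy,zz])).as_rotvec())/8
        print('%.2f'%th,off,totool(st,P)[0].round(1),dr.round(2))
E
python3 - <<'E'
from tab import *
print(proj(cam('wrist',arm.read_state()),[hinge+[0,0,91],hinge+[7,-10,16]])/1.6)
tab([(.78,45),(.78,30),(.78,22),(.78,16),(.76,15),(.72,15),(.68,15),(.64,15)])
E
```

```text
[[-21.018 289.568]
 [ 44.967 211.336]]
pos [525.    -82.086  35.039] F [0.009 0.37  0.083] clk 13.55
force along tool x -0.3251517074122535
0.78 45 [-13.9   1.6   1. ] [-0.01 -0.   -0.02]
0.78 30 [-28.9   1.6   1. ] [-0.01 -0.   -0.02]
0.78 22 [-36.9   1.6   1. ] [-0.01 -0.   -0.02]
0.78 16 [-42.9   1.6   1. ] [-0.01 -0.   -0.02]
0.76 15 [-46.8   1.9   1. ] [-0.01 -0.    0.13]
0.72 15 [-52.6   2.3   1. ] [-0.01 -0.    0.41]
0.68 15 [-58.4   2.4   1. ] [-0.01 -0.    0.7 ]
0.64 15 [-64.2   2.3   1. ] [-0.01 -0.    0.99]
```

Hinge base projects to (45,211), just where the corner is seen, so the geometry holds.

Emit:
step_arm([
  {"dr": [0, 0, 0], "slide": [-14, 2, 1], "jaw": 0},
  {"dr": [0, 0, 0], "slide": [-25, 2, 1], "jaw": 0},
  {"dr": [0, 0, 0], "slide": [-32, 2, 1], "jaw": 0},
  {"dr": [0, 0, 0], "slide": [-38, 2, 1], "jaw": 0},
  {"dr": [0, 0, 0.1], "slide": [-44, 2, 1], "jaw": 0},
  {"dr": [0, 0, 0.3], "slide": [-50, 2, 1], "jaw": 0},
  {"dr": [0, 0, 0.6], "slide": [-56, 2, 1], "jaw": 0},
  {"dr": [0, 0, 0.8], "slide": [-61, 2, 1], "jaw": 0},
])

```text
clock: 14.55
position: [494.6, -28.5, 33.3]
ee_rot: [0.822, -0.57, -0.0, 0.0]
contact_force: [-0.1, -0.2, -0.2]
gripper_width: -0.0
grasp_force: 0.2
```

```bash
python3 - <<'E'
from tab import *
tab([(t,15) for t in(.62,.58,.54,.5,.46,.42,.38,.34)])
E
```

```text
pos [494.641 -28.476  33.28 ] F [-0.144 -0.165 -0.19 ] clk 14.55
force along tool x 0.1041691170177089
0.62 15 [-5.6  0.2 -0.7] [ 0.   -0.    0.32]
0.58 15 [-11.4   0.4  -0.7] [ 0.  -0.   0.6]
0.54 15 [-17.3   0.4  -0.7] [ 0.   -0.    0.89]
0.50 15 [-23.1   0.2  -0.7] [ 0.   -0.    1.18]
0.46 15 [-28.9  -0.3  -0.7] [ 0.   -0.    1.46]
0.42 15 [-34.7  -1.   -0.7] [ 0.   -0.    1.75]
0.38 15 [-40.5  -1.9  -0.7] [ 0.   -0.    2.03]
0.34 15 [-46.2  -3.1  -0.7] [ 0.   -0.    2.32]
```

Emit:
step_arm([
  {"dr": [0, 0, 0.3], "slide": [-6, 0, 0], "jaw": 0},
  {"dr": [0, 0, 0.6], "slide": [-11, 0, 0], "jaw": 0},
  {"dr": [0, 0, 0.9], "slide": [-17, 0, 0], "jaw": 0},
  {"dr": [0, 0, 1.2], "slide": [-23, 0, 0], "jaw": 0},
  {"dr": [0, 0, 1.5], "slide": [-29, 0, 0], "jaw": 0},
  {"dr": [0, 0, 1.75], "slide": [-35, -1, 0], "jaw": 0},
  {"dr": [0, 0, 2.0], "slide": [-40, -2, 0], "jaw": 0},
  {"dr": [0, 0, 2.3], "slide": [-46, -3, 0], "jaw": 0},
])

```text
clock: 15.55
position: [481.2, 15.5, 33.3]
ee_rot: [0.72, -0.694, -0.0, 0.0]
contact_force: [0.5, -0.7, -0.4]
gripper_width: 0.3
grasp_force: 0.4
```

```bash
python3 - <<'E'
from tab import *
tab([(t,15) for t in(.30,.27,.24,.21,.18,.16,.14,.12)])
im=optics.get_image('scene');o=cv2.imread('pics/scene0.png')
# gate change: where did bright gate go; save for later
cv2.imwrite('pics/s7.png',im);c=cam('scene')
g=im.astype(int)
for t in(.3,.34,.38,.42,.5,.6,.78):
    q=proj(c,[push(t,r,0,91)[0] for r in(60,80,100,120)]);print(t,[g[int(round(v)),int(round(u))].tolist() for u,v in q])
E
```

```text
pos [481.18   15.476  33.276] F [ 0.497 -0.734 -0.36 ] clk 15.55
force along tool x 0.7519026701315322
0.30 15 [-6.2  0.3 -0.7] [ 0.  -0.   0.3]
0.27 15 [-10.5   0.5  -0.7] [ 0.   -0.    0.52]
0.24 15 [-14.9   0.6  -0.7] [ 0.   -0.    0.73]
0.21 15 [-19.3   0.5  -0.7] [ 0.   -0.    0.95]
0.18 15 [-23.6   0.3  -0.7] [ 0.   -0.    1.16]
0.16 15 [-26.6   0.1  -0.7] [ 0.   -0.    1.31]
0.14 15 [-29.5  -0.1  -0.7] [ 0.   -0.    1.45]
0.12 15 [-32.4  -0.5  -0.7] [ 0.   -0.    1.59]
0.3 [[140, 145, 146], [134, 140, 143], [133, 136, 139], [126, 132, 133]]
0.34 [[139, 146, 149], [136, 142, 144], [137, 141, 145], [137, 141, 145]]
0.38 [[133, 140, 147], [130, 134, 140], [123, 127, 136], [123, 130, 138]]
0.42 [[133, 140, 147], [97, 106, 123], [85, 97, 119], [85, 95, 118]]
0.5 [[62, 75, 113], [59, 74, 112], [62, 79, 117], [60, 77, 114]]
0.6 [[56, 76, 113], [60, 76, 111], [54, 75, 111], [47, 51, 58]]
0.78 [[59, 76, 113], [52, 69, 106], [59, 76, 114], [73, 74, 85]]
```

The gate is following the fingers, at about 0.34. I'll carry on to 0.13.

Emit:
step_arm([
  {"dr": [0, 0, 0.3], "slide": [-6, 0, 0], "jaw": 0},
  {"dr": [0, 0, 0.5], "slide": [-10, 0, 0], "jaw": 0},
  {"dr": [0, 0, 0.7], "slide": [-14, 0, 0], "jaw": 0},
  {"dr": [0, 0, 0.9], "slide": [-18, 0, 0], "jaw": 0},
  {"dr": [0, 0, 1.1], "slide": [-22, 0, 0], "jaw": 0},
  {"dr": [0, 0, 1.25], "slide": [-25, 0, 0], "jaw": 0},
  {"dr": [0, 0, 1.4], "slide": [-28, 0, 0], "jaw": 0},
  {"dr": [0, 0, 1.5], "slide": [-30, 0, 0], "jaw": 0},
])

```text
clock: 16.6
position: [480.6, 45.7, 33.4]
ee_rot: [-0.644, 0.765, -0.0, 0.0]
contact_force: [-0.3, -1.4, -0.5]
gripper_width: -0.1
grasp_force: 0.4
```

```bash
python3 - <<'E'
from tab import *
tab([(t,15) for t in(.12,.1,.08,.06,.04,.02,0,-.02)])
E
```

```text
pos [480.614  45.697  33.419] F [-0.264 -1.351 -0.519] clk 16.6
force along tool x 1.376487976487911
0.12 15 [-2.1  0.5 -0.6] [-0.   0.   0.1]
0.10 15 [-5.   0.8 -0.6] [-0.    0.    0.25]
0.08 15 [-7.9  0.9 -0.6] [-0.    0.    0.39]
0.06 15 [-10.8   1.   -0.6] [-0.    0.    0.53]
0.04 15 [-13.7   1.1  -0.6] [-0.    0.    0.67]
0.02 15 [-16.6   1.1  -0.6] [-0.    0.    0.82]
0.00 15 [-19.5   1.   -0.6] [-0.    0.    0.96]
-0.02 15 [-22.5   0.9  -0.6] [-0.   0.   1.1]
```

Emit:
step_arm([
  {"dr": [0, 0, 0.1], "slide": [-2, 0.5, 0], "jaw": 0},
  {"dr": [0, 0, 0.15], "slide": [-3.5, 0.5, 0], "jaw": 0},
  {"dr": [0, 0, 0.25], "slide": [-5, 1, 0], "jaw": 0},
  {"dr": [0, 0, 0.3], "slide": [-6.5, 1, 0], "jaw": 0},
  {"dr": [0, 0, 0.4], "slide": [-8, 1, 0], "jaw": 0},
  {"dr": [0, 0, 0.5], "slide": [-9.5, 1, 0], "jaw": 0},
  {"dr": [0, 0, 0.55], "slide": [-11, 1, 0], "jaw": 0},
  {"dr": [0, 0, 0.6], "slide": [-12, 1, 0], "jaw": 0},
])

```text
clock: 17.6
position: [480.6, 56.3, 33.4]
ee_rot: [-0.611, 0.791, -0.0, -0.001]
contact_force: [0.8, -5.8, 2.4]
gripper_width: 0.1
grasp_force: 3.1
```

Emit:
step_arm([
  {"dr": [0, 0, 0.1], "slide": [-1, 0, 0], "jaw": 0},
  {"dr": [0, 0, 0.1], "slide": [-2, 0, 0], "jaw": 0},
  {"dr": [0, 0, 0.15], "slide": [-3, 0, 0], "jaw": 0},
  {"dr": [0, 0, 0.2], "slide": [-4, 0, 0], "jaw": 0},
  {"dr": [0, 0, 0.25], "slide": [-5, 0, 0], "jaw": 0},
  {"dr": [0, 0, 0.3], "slide": [-6, 0, 0], "jaw": 0},
  {"dr": [0, 0, 0.35], "slide": [-6.5, 0, 0], "jaw": 0},
  {"dr": [0, 0, 0.4], "slide": [-7, 0, 0], "jaw": 0},
])

```text
clock: 18.6
position: [482.4, 64.1, 33.1]
ee_rot: [-0.589, 0.808, 0.0, -0.0]
contact_force: [-0.7, -0.6, -0.4]
gripper_width: 0.2
grasp_force: 0.0
```

```bash
python3 - <<'E'
from tab import *
tab([(0,15),(-.02,15)])
E
```

```text
pos [482.389  64.054  33.089] F [-0.657 -0.597 -0.402] clk 18.6
force along tool x 0.7692974928699515
0.00 15 [-1.2 -0.2 -0.9] [ 0.01 -0.   -0.04]
-0.02 15 [-4.1  0.1 -0.9] [ 0.01 -0.    0.1 ]
```

Emit:
step_arm([
  {"dr": [0, 0, 0], "slide": [-0.5, 0, 0], "jaw": 0},
  {"dr": [0, 0, 0], "slide": [-1, 0, 0], "jaw": 0},
  {"dr": [0, 0, 0], "slide": [-1.5, 0, 0], "jaw": 0},
  {"dr": [0, 0, 0], "slide": [-2, 0, 0], "jaw": 0},
  {"dr": [0, 0, 0], "slide": [-2.5, 0, 0], "jaw": 0},
  {"dr": [0, 0, 0], "slide": [-3, 0, 0], "jaw": 0},
  {"dr": [0, 0, 0], "slide": [-3.5, 0, 0], "jaw": 0},
  {"dr": [0, 0, 0], "slide": [-3.5, 0, 0], "jaw": 0},
])

```text
clock: 19.6
position: [484.0, 66.9, 33.3]
ee_rot: [-0.589, 0.808, -0.0, -0.0]
contact_force: [0.1, -4.8, 1.1]
gripper_width: 0.2
grasp_force: 2.1
```

Emit:
step_arm([
  {"dr": [0, 0, 0], "slide": [-0.5, 0, 0], "jaw": 0},
  {"dr": [0, 0, 0], "slide": [-1, 0, 0], "jaw": 0},
  {"dr": [0, 0, 0], "slide": [-1.5, 0, 0], "jaw": 0},
  {"dr": [0, 0, 0], "slide": [-2, 0, 0], "jaw": 0},
  {"dr": [0, 0, 0], "slide": [-2, 0, 0], "jaw": 0},
  {"dr": [0, 0, 0], "slide": [-2, 0, 0], "jaw": 0},
  {"dr": [0, 0, 0], "slide": [-2, 0, 0], "jaw": 0},
  {"dr": [0, 0, 0], "slide": [-2, 0, 0], "jaw": 0},
])

```text
clock: 20.6
position: [483.8, 67.0, 33.3]
ee_rot: [-0.589, 0.808, -0.001, -0.002]
contact_force: [1.1, -12.8, 2.7]
gripper_width: -0.1
grasp_force: 5.5
```

The gate is hard on its stop: force rises with no travel. I'll back off, lift clear and check that it holds.

Emit:
step_arm([
  {"dr": [0, 0, 0], "slide": [2, 0, 0], "jaw": 0},
  {"dr": [0, 0, 0], "slide": [5, 0, 0], "jaw": 0},
  {"dr": [0, 0, 0], "slide": [15, 0, 0], "jaw": 0},
  {"dr": [0, 0, 0], "slide": [40, 0, 0], "jaw": 0},
  {"dr": [0, 0, 0], "slide": [75, 0, 0], "jaw": 0},
  {"dr": [0, 0, 0], "slide": [90, 0, -40], "jaw": 0},
  {"dr": [0, 0, 0], "slide": [90, 0, -90], "jaw": 0},
  {"dr": [0, 0, 0], "slide": [90, 0, -140], "jaw": 0},
])

```text
clock: 21.6
position: [456.7, -16.7, 174.8]
ee_rot: [-0.589, 0.808, 0.0, 0.0]
contact_force: [1.3, 0.6, 0.3]
gripper_width: 0.3
grasp_force: 0.0
```

Emit:
step_arm([
  {"dr": [0, 0, 0], "slide": [40, 0, 0], "jaw": 0},
  {"dr": [0, 0, 0], "slide": [90, 0, 0], "jaw": 0},
  {"dr": [0, 0, 0], "slide": [140, 0, 0], "jaw": 0},
  {"dr": [0, 0, 0], "slide": [190, 0, 0], "jaw": 0},
  {"dr": [0, 0, 0], "slide": [230, 0, 0], "jaw": 0},
  {"dr": [0, 0, 0], "slide": [250, 0, 0], "jaw": 0},
  {"dr": [0, 0, 0], "slide": [250, 0, 0], "jaw": 0},
  {"dr": [0, 0, 0], "slide": [250, 0, 0], "jaw": 0},
])

```text
clock: 22.6
position: [381.0, -254.0, 173.2]
ee_rot: [-0.59, 0.808, 0.0, 0.0]
contact_force: [-0.2, 0.8, -0.2]
gripper_width: 0.2
grasp_force: 0.0
```

```bash
python3 - <<'E'
from h import *
t=optics.get_image('top');s=optics.get_image('scene')
a=cv2.resize(t[135:285,165:315],(400,400),interpolation=cv2.INTER_CUBIC);b=cv2.resize(s[235:405,270:440],(400,400),interpolation=cv2.INTER_CUBIC)
cv2.imwrite('pics/c9.png',np.hstack([a,b]))
st=arm.read_state();print(st['position'],st['clock'],st['contact_force'])
E
```

```text
[ 381.239 -253.689  173.329] 22.7 [0.406 0.324 1.247]
```

View pics/c9.png

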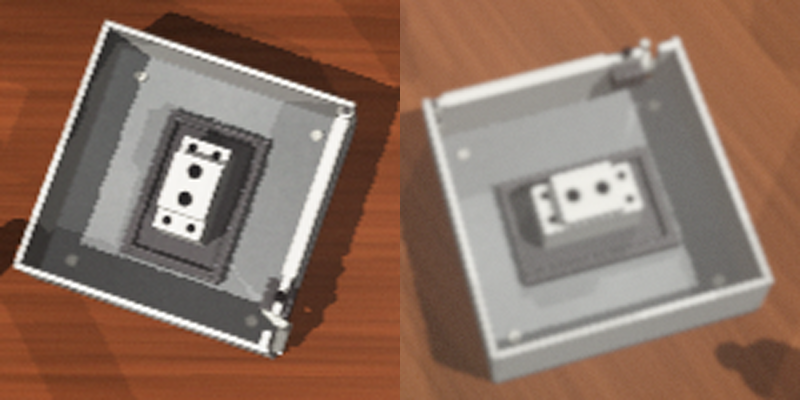

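Both views show the gate in line with the guard's side, from (345,115) to (283,285), with the latch behind the pin at about (275,310). The block lies flat in the nest. I'll make one stillness check over another second, then hand in.

Emit:
step_arm([
  {"dr": [0, 0, 0], "slide": [0, 0, 0], "jaw": 0},
  {"dr": [0, 0, 0], "slide": [0, 0, 0], "jaw": 0},
  {"dr": [0, 0, 0], "slide": [0, 0, 0], "jaw": 0},
  {"dr": [0, 0, 0], "slide": [0, 0, 0], "jaw": 0},
  {"dr": [0, 0, 0], "slide": [0, 0, 0], "jaw": 0},
  {"dr": [0, 0, 0], "slide": [0, 0, 0], "jaw": 0},
  {"dr": [0, 0, 0], "slide": [0, 0, 0], "jaw": 0},
  {"dr": [0, 0, 0], "slide": [0, 0, 0], "jaw": 0},
])

```text
clock: 23.7
position: [381.0, -254.4, 173.3]
ee_rot: [-0.589, 0.808, -0.0, 0.0]
contact_force: [0.1, -0.6, -0.7]
gripper_width: -0.1
grasp_force: 0.0
```

```bash
python3 - <<'E'
from h import *
a=cv2.resize(optics.get_image('top')[135:285,165:315],(400,400),interpolation=cv2.INTER_CUBIC)
d=cv2.absdiff(cv2.GaussianBlur(a,(9,9),0),cv2.GaussianBlur(cv2.imread('pics/c9.png')[:,:400],(9,9),0)).max(2)
print(d.max(),d[100:330,240:360].max())
if d[100:330,240:360].max()<40: print(arm.job_done())
E
```

```text
9 4
the job is handed in; nothing more can be done
None
```

The block is in the nest, flat and stepped side up; the gate was pushed shut gently and stayed shut with the arm clear, and the job was handed in at about 24 s.

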